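# Click-test latching switch boxes and reject the one that will not hold

## Task

One of the three look-alike switch boxes has a worn latch. Before moving any box, find it by click-testing: press the yellow buttons fully home and let go, one after another, and see which stay down. Then, without lifting or tipping it, slide the box whose button springs back up across the bench until it lies wholly within the red lane; leave the two sound boxes where they stand with their buttons fully down, and do not disturb the other things on the bench.

Things in the scene. Friction and masses are not known exactly. Their poses are not given: they have to be found in the camera images.
- reject_lane: Reject lane: flat red-painted strip with white borders, flush with the bench, lying beyond the switch boxes, 130 mm deep (its own x, away from the robot, roughly the world x) and 640 mm long (its own y). Origin: middle of the strip, at bench height. Along its far edge (own x from +65 to +77 mm) runs a fixed aluminium stop rail 24 mm high; the near edge is open, with no step.
- box_a: Loose grey switch box a with a yellow push button, one of three that look alike, 90 mm (own x) x 70 mm (own y) x 46 mm high, about 0.3 kg, standing flat on the bench. Origin: centre of its underside; z up. It slides on the bench; a steel collar (radius 24 mm) stands 3.5 mm proud round the button, up to 49.5 mm.
- top_a (a point): Centre of the top face of the yellow mushroom button of box a (40 mm across), on the vertical axis of its box; 73 mm above the bench when up, 63 mm when fully down. It moves with the button.
- button_a (a joint): Travel of the button of box a in m: 0 fully up (as all start), 0.010 fully home against its stop, where about 10 mm less of the white stem shows. Pressing needs up to about 4 N, with a hard stop at the end. A sound button stays down where it was pressed to; a worn one springs back to 0 as soon as it is let go. One of the three boxes is worn; it cannot be told by looks, and its place in the row differs every time.
- box_b: Loose grey switch box b with a yellow push button, one of three that look alike, 90 mm (own x) x 70 mm (own y) x 46 mm high, about 0.3 kg, standing flat on the bench. Origin: centre of its underside; z up. It slides on the bench; a steel collar (radius 24 mm) stands 3.5 mm proud round the button, up to 49.5 mm.
- top_b (a point): Centre of the top face of the yellow mushroom button of box b (40 mm across), on the vertical axis of its box; 73 mm above the bench when up, 63 mm when fully down. It moves with the button.
- button_b (a joint): Travel of the button of box b in m: 0 fully up (as all start), 0.010 fully home against its stop, where about 10 mm less of the white stem shows. Pressing needs up to about 4 N, with a hard stop at the end. A sound button stays down where it was pressed to; a worn one springs back to 0 as soon as it is let go. One of the three boxes is worn; it cannot be told by looks, and its place in the row differs every time.
- box_c: Loose grey switch box c with a yellow push button, one of three that look alike, 90 mm (own x) x 70 mm (own y) x 46 mm high, about 0.3 kg, standing flat on the bench. Origin: centre of its underside; z up. It slides on the bench; a steel collar (radius 24 mm) stands 3.5 mm proud round the button, up to 49.5 mm.
- top_c (a point): Centre of the top face of the yellow mushroom button of box c (40 mm across), on the vertical axis of its box; 73 mm above the bench when up, 63 mm when fully down. It moves with the button.
- button_c (a joint): Travel of the button of box c in m: 0 fully up (as all start), 0.010 fully home against its stop, where about 10 mm less of the white stem shows. Pressing needs up to about 4 N, with a hard stop at the end. A sound button stays down where it was pressed to; a worn one springs back to 0 as soon as it is let go. One of the three boxes is worn; it cannot be told by looks, and its place in the row differs every time.
- tape_roll: Roll of tape lying flat, 72 mm across, 18 mm high; origin at the underside. Bystander.
- gauges: Five step gauges in a wooden cradle, 45 x 110 x 38 mm high, long side along own y; origin at the underside. Bystander.
- black_marker: Black felt marker lying flat, 136 mm long along own x, 18 mm thick; origin at the underside. Bystander.

How it is judged:
By the outcome, as a careful person would: the job done as asked, in the order asked, and still so for the second after the job is handed in, with the robot touching nothing.
It also fails if it takes over 61 s, if anything falls off the work surface, if the arm or the gripper's body presses on something with over 40 N, if the wrist force passes 120 N, or if a joint passes its speed limit or range.

## Robot

A 7-joint arm with a two-finger parallel gripper is mounted at the origin on a cart in front of the work surface, level with it; the furniture and walls round the work are solid. World frame = base frame: x ahead of the robot, y to its left, z up, the work surface at z = 0. Lengths are in mm, angles in rad, forces in N, time in s.
With the tool pointing down it reaches from about 400 to 875 mm from the base axis. Payload 4.4 kg.
Tool frame: the origin (TCP) lies at the very end of the fingers, on their centre line; the grasp point (between the pads) lies ctrl.grip_depth behind it (ctrl.grip_depth is the distance from the TCP to the grasp point, in mm); z points along the fingers, y is the direction in which the jaws open and shut (so a half turn about z gives the same grasp; the last joint's range is limited). The gripper opens to 85 mm and grips with 20 to 120 N. Pads are 22 mm wide; open, the fingers measure 114 mm over their backs; the gripper's body (76 mm by 85 mm) begins 54 mm behind the grasp point. The pads swing forward as they close: fully open they stand 13 mm farther back than shut.
Start: joints at [1.236, 0.628, 0.038, 1.517, -0.027, 0.996, -0.02], TCP at [172.651, -626.665, 231.313] pointing down, gripper open.
Joint ranges: [-3.06, 3.06], [-0.37, 2.12], [-1.25, 1.32], [0.18, 2.47], [-1.1, 4.24], [0.23, 1.98], [-2.94, 2.94]. Speed limits (rad/s): [2.57, 2.57, 3.14, 3.14, 3.14, 3.14, 3.14].

## Interface

Orientations are given as [roll, pitch, yaw] about the fixed x, y, z axes, in that order (R = Rz(yaw) Ry(pitch) Rx(roll)).
In Python, from cell import ctrl gives the robot as it stands.
- The arm moves only by the tool servo_tool, never from a script. Its argument "commands" is one flat list of numbers, 5 for each row, row after row: the shift along the tool's x, y, z in units of 25 mm (1.0 is 25 mm), then the turn about the tool's z in units of 6 degrees (1.0 is 6 degrees), then the closure, from 0 (fully open) to 1 (shut). In form: [tx, ty, tz, twist, gripper, tx, ty, tz, twist, gripper, ...]. A call has 1 to 10 rows; each row is the pose to reach, as a shift and turn from the pose commanded when the call began, along the tool's axes at that moment; what a row does not reach only later rows make up. A row lasts 1/12 s, in which the tool goes at most 41.7 mm and 7.16 degrees, less where a joint would pass 70% of its speed; a pose out of reach is approached as far as the arm can. A call with a gripper value outside its range is refused whole. The fingers move at their own pace and stop on an object; the grip force is fixed at half the most. Time passes only in rows, so rows that repeat a pose let the fingers close. It gives the time, the measured TCP pose, the force and the opening at its end, in the units of the state.
- ctrl.read_state(): the state, without advancing time (a new reading comes with each control period).
- ctrl.get_image(name): name is "side" or "top" or "wrist"; returns a dict with "img" (384x512x3 uint8, blue, green, red), "K" (3x3 intrinsics, pixels), "T" (4x4, takes a point from camera to world coordinates). Camera axes: x right, y down, z forward; pixel columns grow to the right and rows downward; lengths in mm; the calibration is good to about 2 mm. A picture is of the moment at which its call begins. There is no depth.
- ctrl.finish_job(): hands the job in, once; it reports no verdict.
The state is a dict: "clock": time; "qpos": joint angles; "qd": joint speeds; "tau": joint torques, N m; "eef_pos": TCP position; "tool_rot": TCP orientation; "force": force on the tool from outside, world axes, zero at the start; "torque": the same for the moment, N m; "width": finger opening in mm.
Only numpy, scipy, OpenCV 4.12 (cv2) and the standard library are available. Lean on these libraries where they do the work, as an engineer would, in place of code of your own. Each camera call takes 0.05 s, during which the arm holds its last target.

## Working session

There is one attempt and no reset: what is moved stays moved. The work goes in short steps, Python scripts to look and compute and a tool call to move; the robot and the scene stay as the last step left them, time stands still between calls to the robot, and variables do not carry over. Pictures are saved under pics/ and viewed, and the job is handed in when it is done.

Besides the shell and the picture viewer there is one more tool, called after "Call:" by a JSON object that holds its "fn" and its "kwargs", one argument or row to a line. servo_tool: Moves the arm, as the interface text tells. Its arguments: {"type":"object","properties":{"commands":{"type":"array","items":{"type":"number"}}},"required":["commands"]}

```bash
mkdir -p pics; python3 - <<'E'
from cell import ctrl
import cv2
print(ctrl.read_state(), ctrl.grip_depth)
for n in ("side","top"):
    d=ctrl.get_image(n); cv2.imwrite(f"pics/{n}0.png",d["img"]); print(n,d["K"].tolist(),d["T"].round(4).tolist())
E
```

```text
{'clock': 0.0, 'qpos': array([ 1.23622188,  0.62936061,  0.03846045,  1.51834282, -0.02697867,
        0.99632835, -0.02001643]), 'qd': array([-8.44852642e-04, -2.59619212e-05,  6.38517962e-04,  7.14619093e-04,
        1.15946358e-03, -3.47156806e-04, -1.51447766e-05]), 'tau': array([ 1.13346584e-04, -5.63398182e+01,  1.22601639e+00, -1.93443561e+01,
        1.09586355e-02,  1.05283907e-02, -4.98002791e-06]), 'eef_pos': array([ 172.45384633, -626.05923971,  230.38812282]), 'tool_rot': array([-3.13967279e+00,  5.46074829e-05,  2.68755288e-01]), 'force': array([-0.38515753, -0.56971071,  0.16316288]), 'torque': array([-0.03312551, -0.04800746,  0.06671026]), 'width': 85.02256286370414} 18.700000000000003
side [[400.91944521380907, 0.0, 256.20079345355316], [0.0, 400.91944521380907, 190.00310541588507], [0.0, 0.0, 1.0]] [[-0.9986, -0.021, 0.0479, 506.663], [-0.0523, 0.3766, -0.9249, 1321.0161], [0.0013, -0.9261, -0.3772, 612.62], [0.0, 0.0, 0.0, 1.0]]
top [[372.0727570144661, 0.0, 254.5326486035353], [0.0, 372.0727570144661, 191.02731597752057], [0.0, 0.0, 1.0]] [[-0.0715, -0.9762, 0.2047, 363.3929], [-0.9974, 0.07, -0.0145, -15.355], [-0.0002, -0.2052, -0.9787, 1159.1909], [0.0, 0.0, 0.0, 1.0]]
```

View pics/top0.png

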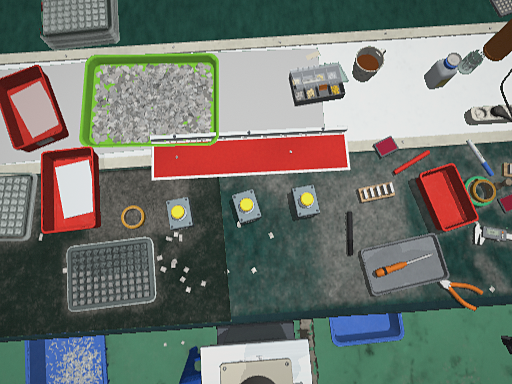

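View pics/side0.png

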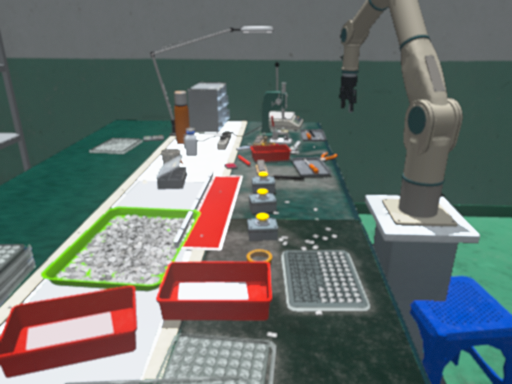

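```bash
python3 - <<'E'
import cv2
i=cv2.imread("pics/top0.png"); cv2.imwrite("pics/top0c.png",cv2.resize(i[60:300,130:400],None,fx=2.8,fy=2.5,interpolation=cv2.INTER_CUBIC)[:600,:800])
E
cat > h.py <<'E'
import numpy as np, cv2
from cell import ctrl
def w(d,u,v,z):
    r=d["T"][:3,:3]@np.linalg.inv(d["K"])@[u,v,1]; o=d["T"][:3,3]; return (o+r*(z-o[2])/r[2]).round(1)
def p(d,X):
    T=np.linalg.inv(d["T"]); c=T[:3,:3]@np.array(X,float)+T[:3,3]; q=d["K"]@c; return (q[:2]/q[2]).round(1)
def crop(d,n,x0,x1,y0,y1,f):
    cv2.imwrite(f"pics/{n}.png",cv2.resize(d["img"][y0:y1,x0:x1],None,fx=f,fy=f,interpolation=cv2.INTER_CUBIC))
E
python3 - <<'E'
from h import *
d=ctrl.get_image("top")
print(p(d,[172,-626,231]),p(ctrl.get_image("side"),[172,-626,231]))
crop(d,"t1",150,350,170,240,4)
crop(d,"t2",145,355,120,190,3.8)
E
```

```text
[518.5 332.8] [346.7 112.5]
```

View pics/t1.png

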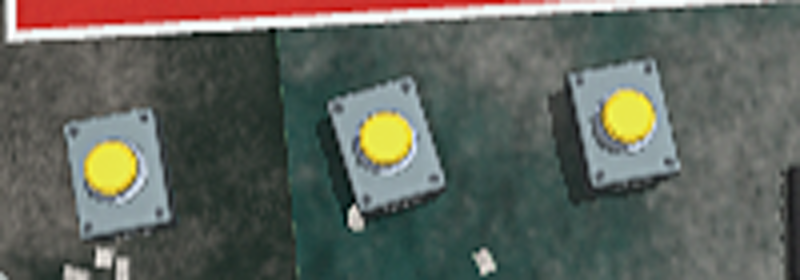

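View pics/t2.png

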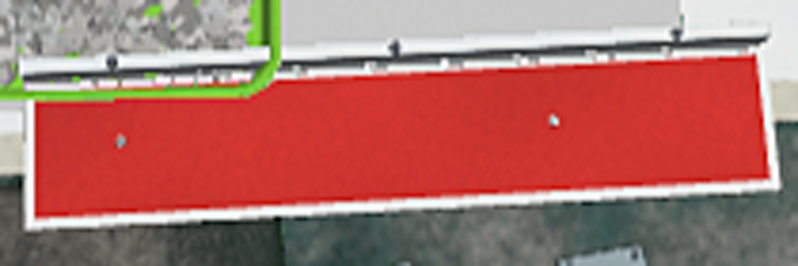

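```bash
python3 - <<'E'
from h import *
d=ctrl.get_image("top")
off=np.array([150,170])
C={"L":[(66,126),(148,109),(172,220),(86,238)],"M":[(328,102),(410,78),(444,185),(364,213)],"R":[(568,72),(656,60),(679,173),(594,188)]}
B={"L":(112,167),"M":(386,137),"R":(628,115)}
for k in C:
    q=np.array([w(d,*(np.array(c)/4+off),46) for c in C[k]])
    e=lambda a,b:np.linalg.norm(q[a]-q[b]).round(1)
    v=(q[0]+q[1]-q[2]-q[3]); 
    print(k,q.mean(0).round(1),"btn",w(d,*(np.array(B[k])/4+off),73),"sizes",e(0,1),e(1,2),e(2,3),e(3,0),"yaw deg",np.degrees(np.arctan2(v[1],v[0])).round(1))
for c in [(25,228),(778,188),(757,50),(33,215),(768,178)]:
    print("lane",w(d,c[0]/3.8+145,c[1]/3.8+120,0))
print("railtop", w(d,770/3.8+145,35/3.8+120,24))
print(np.degrees(.2688))
# axes of tool
from scipy.spatial.transform import Rotation as R
s=ctrl.read_state();print(R.from_euler('xyz',s["tool_rot"]).as_matrix().round(3),s["clock"])
E
```

```text
L [544.2 199.   46. ] btn [544.4 198.1  73. ] sizes 63.2 87.4 65.3 87.3 yaw deg 9.2
M [551.6  -4.6  46. ] btn [552.3  -4.9  73. ] sizes 65.3 86.4 63.8 89.4 yaw deg 13.8
R [ 555. -186.   46.] btn [ 556.  -185.2   73. ] sizes 68.3 88.7 65.4 91.1 yaw deg 6.3
lane [665.4 293.8   0. ]
lane [ 654.6 -343.6    0. ]
lane [ 778.8 -340.8    0. ]
lane [676.2 286.9   0. ]
lane [ 664.  -336.2    0. ]
railtop [ 782.8 -346.7   24. ]
15.401105533116528
[[ 0.964  0.266 -0.   ]
 [ 0.266 -0.964  0.001]
 [ 0.    -0.001 -1.   ]] 0.25
```

Call:
{"fn": "servo_tool", "kwargs": {
  "commands": [9.7,-6.5,0,2.57,1,9.7,-6.5,0,2.57,1,9.7,-6.5,0,2.57,1,9.7,-6.5,0,2.57,1,9.7,-6.5,0,2.57,1,9.7,-6.5,0,2.57,1,9.7,-6.5,0,2.57,1,9.7,-6.5,0,2.57,1,9.7,-6.5,0,2.57,1,9.7,-6.5,0,2.57,1]
}}

```text
clock: 1.08
eef_pos: [363.1, -405.9, 231.4]
tool_rot: [3.141, 0.0, 0.0]
force: [-1.0, -0.2, -0.2]
width: 0.5
```

Call:
{"fn": "servo_tool", "kwargs": {
  "commands": [7.7,-8.81,0,0,1,7.7,-8.81,0,0,1,7.7,-8.81,0,0,1,7.7,-8.81,0,0,1,7.7,-8.81,0,0,1,7.7,-8.81,0,0,1,7.7,-8.81,0,0,1,7.7,-8.81,2.4,0,1,7.7,-8.81,4.8,0,1,7.7,-8.81,4.8,0,1]
}}

```text
clock: 1.92
eef_pos: [555.8, -186.9, 109.8]
tool_rot: [3.14, -0.001, -0.002]
force: [-0.2, -0.4, 0.0]
width: 0.3
```

```bash
python3 - <<'E'
from h import *
d=ctrl.get_image("wrist"); cv2.imwrite("pics/w1.png",d["img"])
print(p(d,[555.5,-185.6,73]),p(d,[555.8,-186,110]))
d=ctrl.get_image("side"); crop(d,"s1",200,340,130,250,5)
E
```

```text
[253.2 226.6] [253.8 258.8]
```

View pics/w1.png

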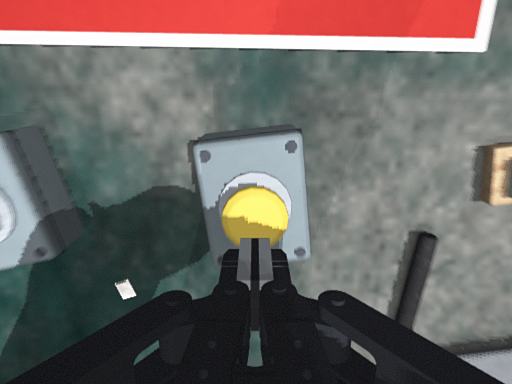

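View pics/s1.png

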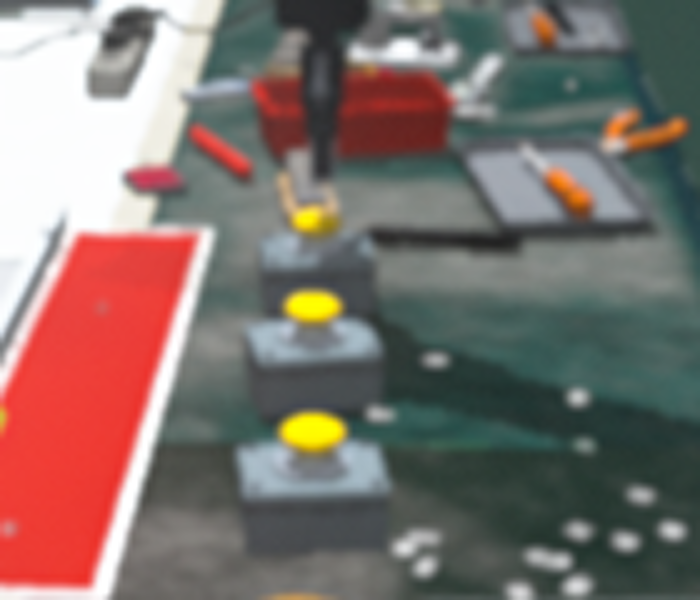

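Call:
{"fn": "servo_tool", "kwargs": {
  "commands": [0,0,1.0,0,1,0,0,1.4,0,1,0,0,1.6,0,1,0,0,1.7,0,1,0,0,1.8,0,1,0,0,1.85,0,1,0,0,1.88,0,1,0,0,1.88,0,1]
}}

```text
clock: 2.68
eef_pos: [556.7, -185.9, 65.2]
tool_rot: [3.141, -0.002, -0.0]
force: [-0.6, -1.4, 2.7]
width: -0.1
```

Call:
{"fn": "servo_tool", "kwargs": {
  "commands": [0,0,0.06,0,1,0,0,0.1,0,1,0,0,0.1,0,1]
}}

```text
clock: 2.93
eef_pos: [556.7, -185.8, 63.0]
tool_rot: [3.141, -0.002, -0.0]
force: [-0.9, -1.1, 9.8]
width: 0.1
```

Call:
{"fn": "servo_tool", "kwargs": {
  "commands": [0,0,0.06,0,1,0,0,0.06,0,1]
}}

```text
clock: 3.1
eef_pos: [556.8, -185.8, 62.9]
tool_rot: [3.141, -0.002, -0.001]
force: [-4.2, 0.7, 20.6]
width: 0.1
```

Call:
{"fn": "servo_tool", "kwargs": {
  "commands": [0,0,-0.5,0,1,0,0,-2,0,1,-0.05,-1.7,-2,0,1,-0.08,-3.3,-2,0,1,-0.14,-5,-2,0,1,-0.14,-6.6,-2,0,1,-0.14,-7.22,-2,0,1,-0.14,-7.22,-2,0,1]
}}

```text
clock: 3.77
eef_pos: [552.3, 2.8, 110.3]
tool_rot: [-3.137, 0.0, 0.009]
force: [-0.6, -0.2, 0.7]
width: -0.3
```

```bash
python3 - <<'E'
from h import *
d=ctrl.get_image("side"); crop(d,"s2",200,340,130,250,5)
d=ctrl.get_image("wrist"); cv2.imwrite("pics/w2.png",d["img"])
d=ctrl.get_image("top"); crop(d,"t3",150,350,120,240,4)
E
```

```text
(no output)
```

View pics/s2.png

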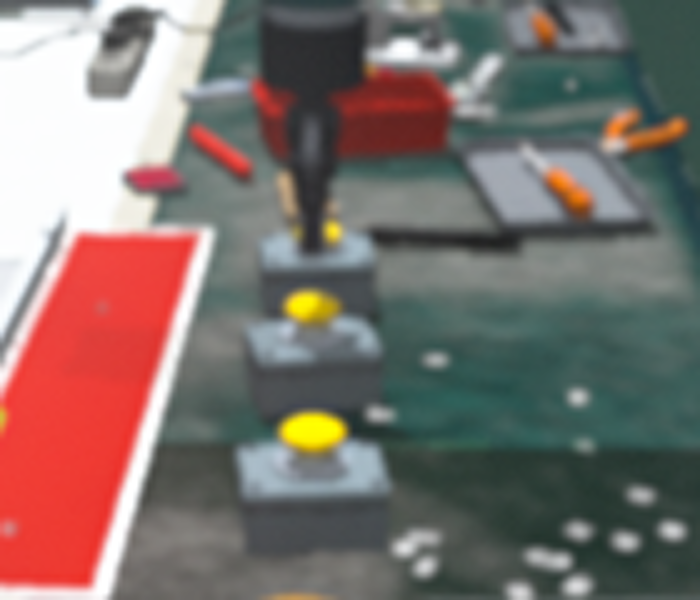

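View pics/w2.png

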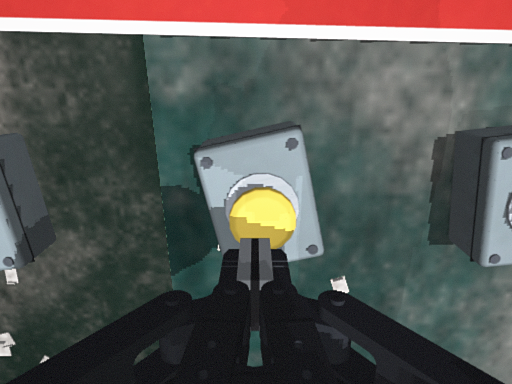

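View pics/t3.png

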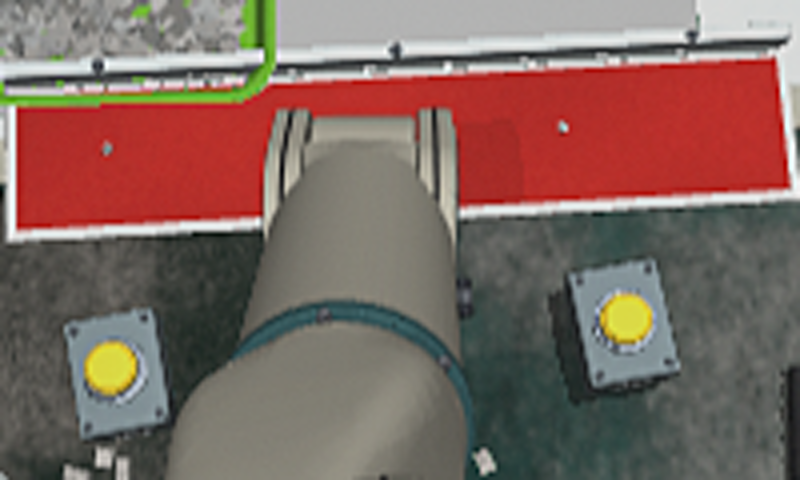

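Call:
{"fn": "servo_tool", "kwargs": {
  "commands": [0,0,1.0,0,1,0,0,1.4,0,1,0,0,1.6,0,1,0,0,1.7,0,1,0,0,1.8,0,1,0,0,1.88,0,1,0,0,1.95,0,1,0,0,1.95,0,1]
}}

```text
clock: 4.58
eef_pos: [552.3, -6.0, 63.0]
tool_rot: [3.141, -0.0, -0.001]
force: [-3.6, -4.4, 10.1]
width: -0.1
```

Call:
{"fn": "servo_tool", "kwargs": {
  "commands": [0,0,0.06,0,1,0,0,0.06,0,1]
}}

```text
clock: 4.75
eef_pos: [552.4, -6.0, 62.8]
tool_rot: [3.141, -0.001, -0.001]
force: [-7.0, -3.0, 22.7]
width: 0.3
```

Call:
{"fn": "servo_tool", "kwargs": {
  "commands": [0,0,-0.5,0,1,0,0,-2,0,1,-0.1,-1.7,-2,0,1,-0.15,-3.3,-2,0,1,-0.2,-5,-2,0,1,-0.3,-6.6,-2,0,1,-0.3,-8.14,-2,0,1,-0.3,-8.14,-2,0,1,-0.3,-8.14,-2,0,1]
}}

```text
clock: 5.5
eef_pos: [544.6, 203.3, 110.2]
tool_rot: [-3.139, -0.001, 0.007]
force: [-0.1, -1.2, 0.1]
width: -0.1
```

```bash
python3 - <<'E'
from h import *
d=ctrl.get_image("wrist"); cv2.imwrite("pics/w3.png",d["img"])
d=ctrl.get_image("top"); crop(d,"t4",150,350,120,240,4)
d=ctrl.get_image("side"); crop(d,"s3",200,340,130,250,5)
E
```

```text
(no output)
```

View pics/w3.png

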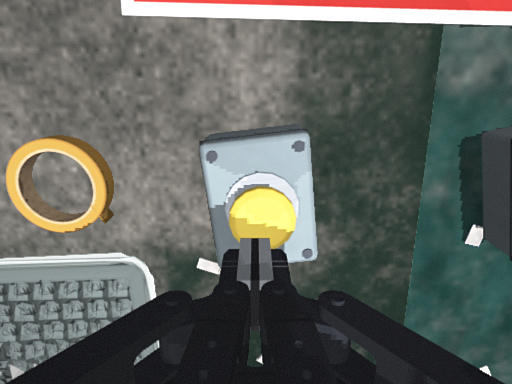

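View pics/t4.png

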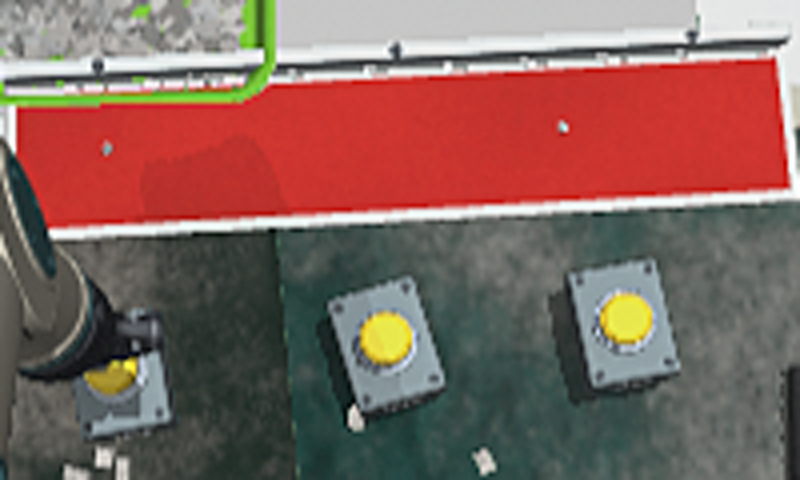

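View pics/s3.png

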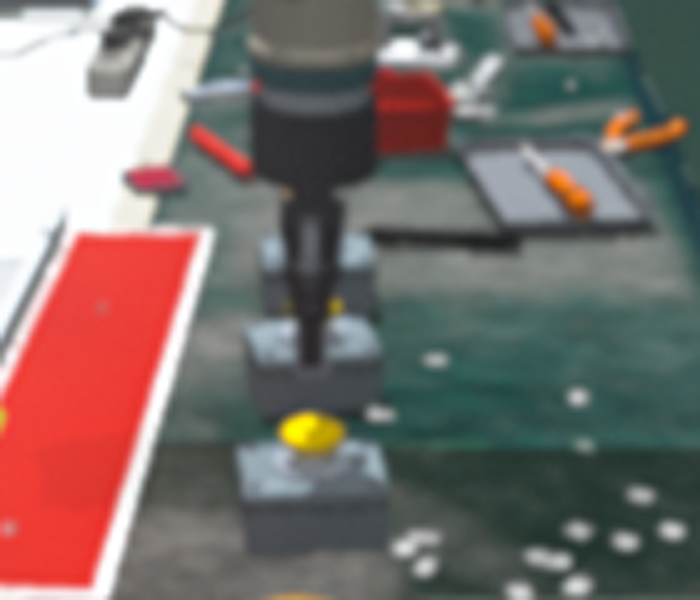

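Call:
{"fn": "servo_tool", "kwargs": {
  "commands": [0,0,1.0,0,1,0,0,1.4,0,1,0,0,1.6,0,1,0,0,1.7,0,1,0,0,1.8,0,1,0,0,1.88,0,1,0,0,1.95,0,1,0,0,1.95,0,1,0,0,2.01,0,1,0,0,2.01,0,1]
}}

```text
clock: 6.48
eef_pos: [545.3, 197.9, 62.9]
tool_rot: [-3.141, -0.001, -0.001]
force: [-5.6, -4.9, 23.7]
width: 0.1
```

Call:
{"fn": "servo_tool", "kwargs": {
  "commands": [0,0,-0.5,0,1,0,0,-2,0,1,-1,1.4,-2,0,1,-2,2.9,-2,-0.6,1,-2.86,4.4,-2,-1.2,1,-2.86,5.9,-2,-1.8,1,-2.86,7.4,-2,-2.3,0.53,-2.86,8.9,-2,-2.3,0.53,-2.86,8.9,-2,-2.3,0.53,-2.86,8.9,-2,-2.3,0.53]
}}

```text
clock: 7.32
eef_pos: [474.1, -26.7, 110.4]
tool_rot: [3.141, -0.002, 0.234]
force: [0.6, 0.3, -0.2]
width: 40.0
```

```bash
python3 - <<'E'
from h import *
d=ctrl.get_image("wrist"); cv2.imwrite("pics/w4.png",d["img"])
d=ctrl.get_image("top"); crop(d,"t5",150,350,120,240,4); print(w(d,239,224,0),p(d,[544.4,198.3,73]),p(d,[544.4,198.3,63]))
d=ctrl.get_image("side"); crop(d,"s4",200,340,130,250,5)
for n,a in (("L",(544.4,198.3)),("M",(552.2,-4.8)),("R",(555.5,-185.6))):
  print(n,[(p(d,[*a,z])-[200,130])*5 for z in(73,63)])
print(ctrl.read_state()["eef_pos"],ctrl.read_state()["tool_rot"],ctrl.read_state()["width"])
E
```

```text
[504.3  23.4   0. ] [177.9 211.8] [178.6 212.3]
L [array([313.5, 422.5]), array([313.5, 437. ])]
M [array([313.5, 299.5]), array([313., 312.])]
R [array([317.5, 214. ]), array([317.5, 225.5])]
[473.94244657 -22.29217588 110.05739022] [-3.14087604e+00 -1.13696003e-03  2.42505326e-01] 39.987589839192694
```

View pics/w4.png

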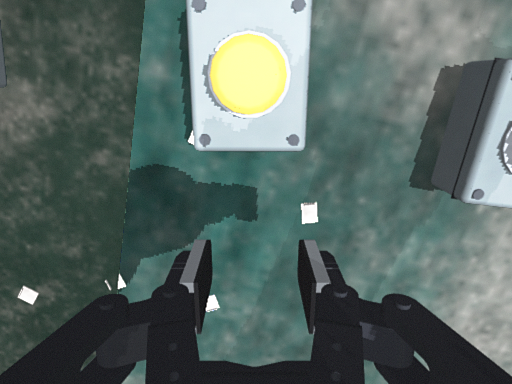

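View pics/t5.png

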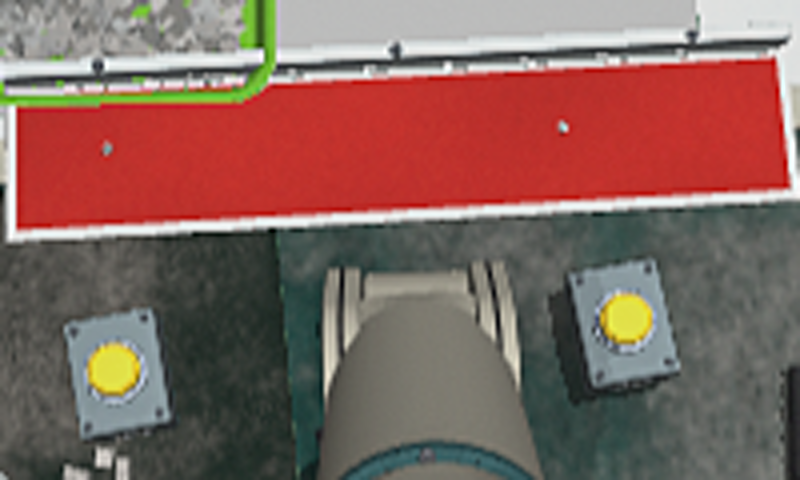

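View pics/s4.png

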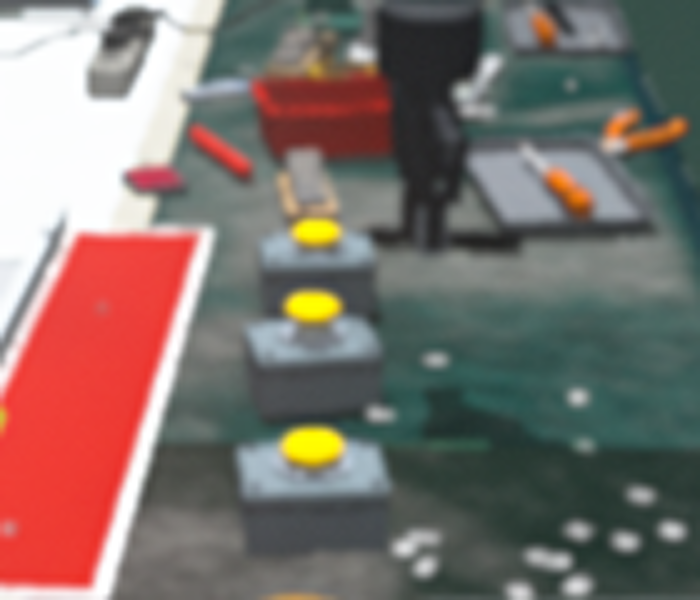

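Call:
{"fn": "servo_tool", "kwargs": {
  "commands": [0,-0.1,1.5,0,0.53,0,-0.1,3.0,0,0.53,0,-0.1,3.6,0,0.53,0,-0.1,3.9,0,0.53,0,-0.1,3.9,0,0.53,0.3,-0.1,3.9,0,0.53,0.5,-0.1,3.9,0,0.53,0.7,-0.1,3.9,0,0.53]
}}

```text
clock: 8.13
eef_pos: [491.3, -15.8, 12.7]
tool_rot: [-3.141, -0.002, 0.242]
force: [0.4, 1.1, -0.2]
width: 40.2
```

```bash
python3 - <<'E'
from h import *
d=ctrl.get_image("wrist"); cv2.imwrite("pics/w5.png",d["img"])
d=ctrl.get_image("side"); crop(d,"s5",200,340,130,250,5)
E
```

```text
(no output)
```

View pics/w5.png

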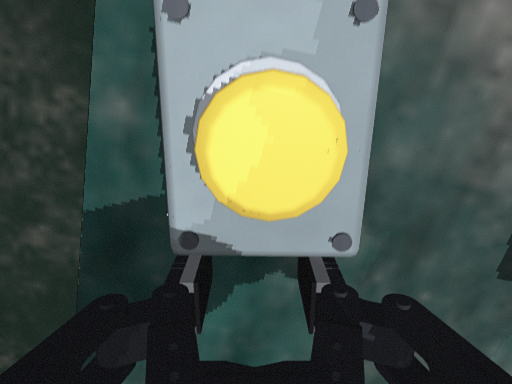

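View pics/s5.png

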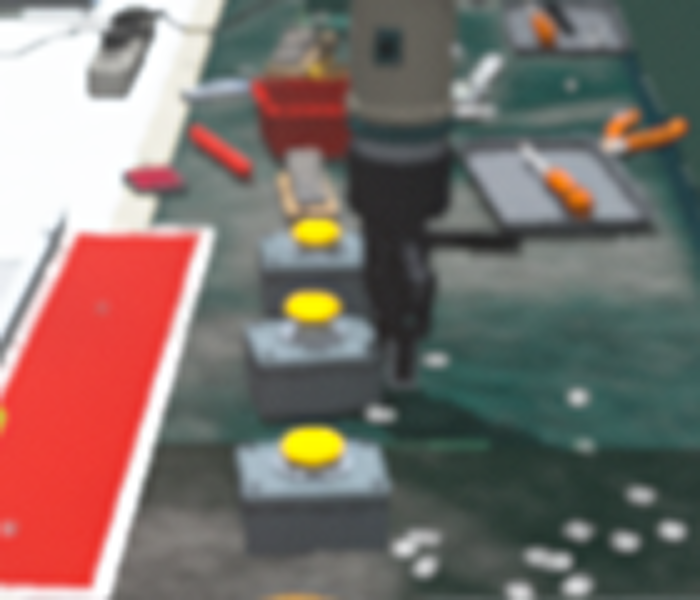

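Call:
{"fn": "servo_tool", "kwargs": {
  "commands": [0,0.13,0,0,0.53,0.24,0.13,0,0,0.53,0.56,0.13,0,0.1,0.53,0.96,0.14,0,0.22,0.53,1.36,0.15,0,0.31,0.53,1.76,0.17,0,0.41,0.53,2.16,0.19,0,0.5,0.53,2.56,0.21,0,0.59,0.53,2.96,0.24,0,0.69,0.53,3.2,0.26,0,0.75,0.53]
}}

```text
clock: 9.07
eef_pos: [569.4, -4.3, 12.3]
tool_rot: [-3.141, 0.001, 0.161]
force: [-2.0, -0.8, -1.3]
width: 40.2
```

```bash
python3 - <<'E'
from h import *
d=ctrl.get_image("wrist"); cv2.imwrite("pics/w6.png",d["img"])
d=ctrl.get_image("side"); crop(d,"s6",200,340,130,250,5)
s=ctrl.read_state();print(s["eef_pos"],s["tool_rot"],s["force"])
E
```

```text
[570.76755272  -4.06313259  12.35261977] [-3.14123689e+00 -2.30986156e-03  1.61745337e-01] [-0.29808776  0.059364   -0.11517017]
```

View pics/w6.png

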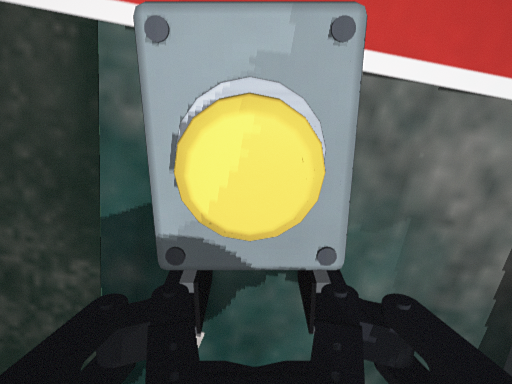

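View pics/s6.png

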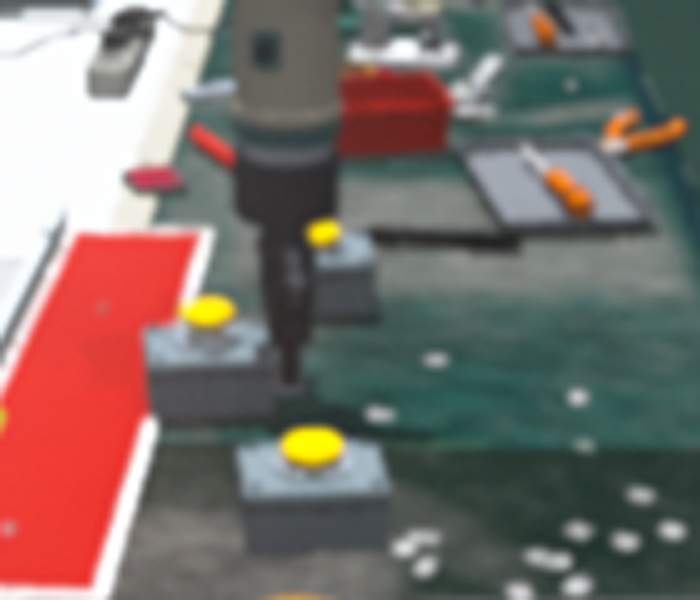

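Call:
{"fn": "servo_tool", "kwargs": {
  "commands": [0.24,0,0,0.05,0.53,0.56,0,0,0.13,0.53,0.96,0.01,0,0.22,0.53,1.36,0.02,0,0.31,0.53,1.76,0.04,0,0.41,0.53,2.16,0.055,0,0.5,0.53,2.56,0.08,0,0.59,0.53,2.88,0.1,0,0.67,0.53,3.1,0.12,0,0.72,0.53,3.1,0.12,0,0.72,0.53]
}}

```text
clock: 10.0
eef_pos: [647.6, 5.2, 12.3]
tool_rot: [-3.141, -0.002, 0.086]
force: [0.0, 0.2, 0.7]
width: 40.2
```

```bash
python3 - <<'E'
from h import *
d=ctrl.get_image("wrist"); cv2.imwrite("pics/w7.png",d["img"])
np.savez("w7.npz",K=d["K"],T=d["T"])
d=ctrl.get_image("side"); crop(d,"s7",200,340,130,250,5)
s=ctrl.read_state();print(s["eef_pos"],s["tool_rot"],s["force"],s["clock"])
E
```

```text
[646.7233221    5.02843283  12.45730686] [-3.14153686e+00 -1.51137259e-03  8.65381869e-02] [-1.00776073 -0.26173433  0.91801503] 10.1
```

View pics/w7.png

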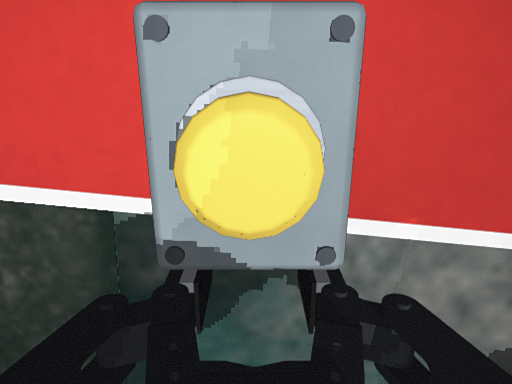

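View pics/s7.png

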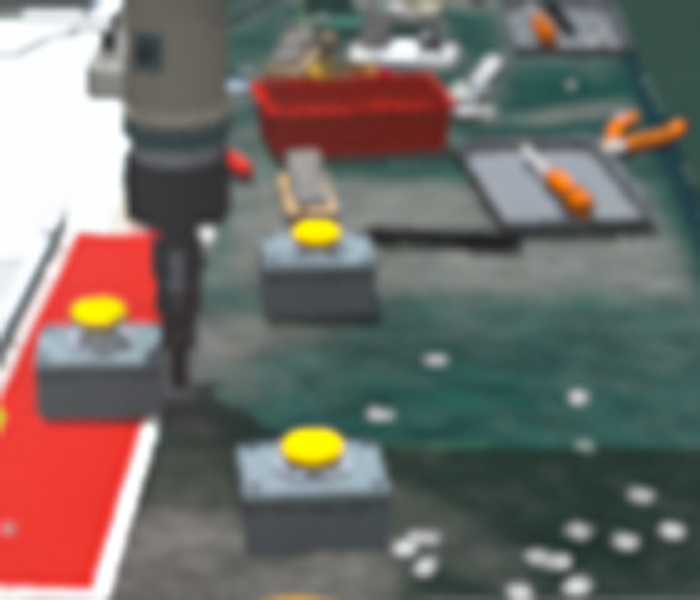

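```bash
python3 - <<'E'
from h import *
d=dict(np.load("w7.npz"))
for c in [(157,268),(344,268),(365,8),(136,8)]: print(w(d,*c,46))
print("btn",w(d,250,166,73))
for c in [(0,186),(0,202),(150,200),(150,211),(350,220),(350,231),(511,236),(511,246)]: print("lane",c,w(d,*c,0))
E
```

```text
[659.8  41.9  46. ]
[665.6 -25.1  46. ]
[749.1 -17.1  46. ]
[743.5  47.8  46. ]
btn [707.1  11.9  73. ]
lane (0, 186) [668.8 128.5   0. ]
lane (0, 202) [660.6 129.6   0. ]
lane (150, 200) [667.8  57.8   0. ]
lane (150, 211) [662.1  57.8   0. ]
lane (350, 220) [665.9 -39.6   0. ]
lane (350, 231) [660.  -40.6   0. ]
lane (511, 236) [ 664.3 -120.7    0. ]
lane (511, 246) [ 658.9 -122.4    0. ]
```

Call:
{"fn": "servo_tool", "kwargs": {
  "commands": [0.2,0,0,0,0.53,0.4,0,0,0.05,0.53,0.55,0,0,0.1,0.53,0.7,0,0,0.13,0.53,0.78,0,0,0.15,0.53,0.78,0,0,0.15,0.53]
}}

```text
clock: 10.6
eef_pos: [666.1, 6.7, 12.3]
tool_rot: [-3.142, -0.001, 0.071]
force: [-0.9, 0.2, 0.2]
width: 40.1
```

Call:
{"fn": "servo_tool", "kwargs": {
  "commands": [-0.4,0,0,0,0.53,-1.6,0,0,0,0.53,-2,0,-1,0,0.53,-2.5,0,-2.5,0,0.53,-3.5,0,-4,0,0.53,-5,0,-5.5,0,0.53,-6.5,0,-7,0,0.53,-7,0,-7,0,0.53,-7,0,-7,0,0.53]
}}

```text
clock: 11.35
eef_pos: [487.9, -6.3, 190.9]
tool_rot: [3.14, -0.003, 0.071]
force: [-1.2, 0.4, -0.4]
width: 40.2
```

```bash
python3 - <<'E'
from h import *
d=ctrl.get_image("wrist"); cv2.imwrite("pics/w8.png",d["img"])
np.savez("w8.npz",K=d["K"],T=d["T"])
d=ctrl.get_image("side"); crop(d,"s8",200,340,130,250,5)
d=ctrl.get_image("top"); crop(d,"t8",150,350,120,240,4)
s=ctrl.read_state();print(s["eef_pos"],s["tool_rot"],s["force"],s["clock"])
E
```

```text
[492.71251646  -5.69023636 188.00008504] [ 3.14154676 -0.00410222  0.07065666] [ 0.37492529 -0.50805874 -0.33607259] 11.5
```

View pics/w8.png

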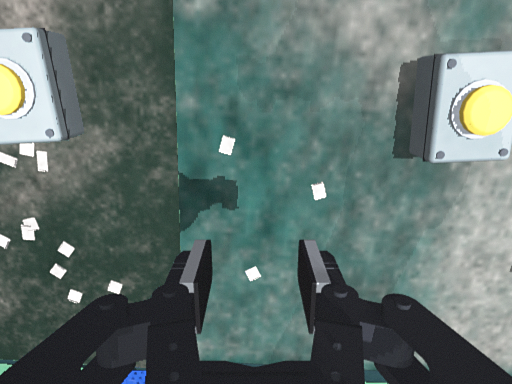

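View pics/s8.png

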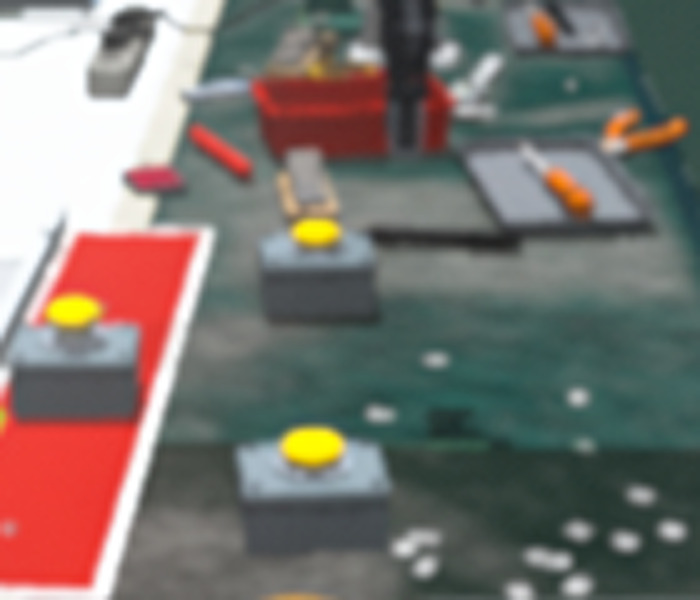

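View pics/t8.png

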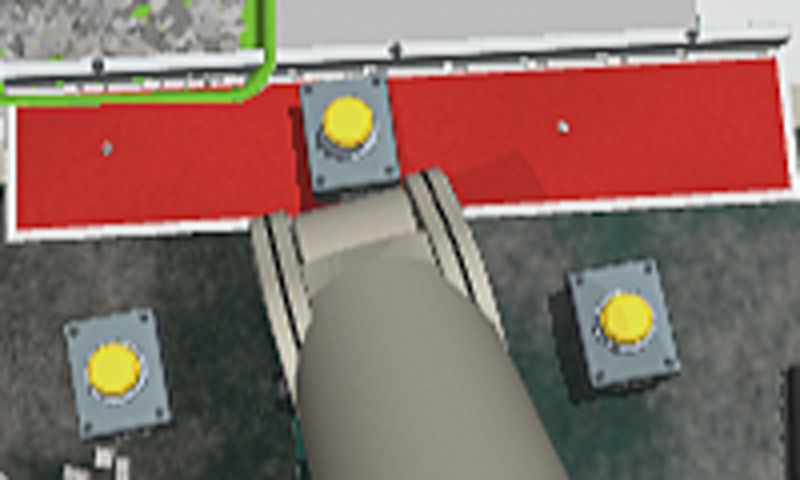

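```bash
python3 - <<'E'
from h import *
d=ctrl.get_image("top")
q=[w(d,a/4+150,b/4+120,46) for a,b in [(301,84),(384,75),(400,180),(315,194)]]
print(q,np.mean(q,0)); print("btn",w(d,348/4+150,122/4+120,73))
for c in [(265,221),(465,212)]: print("near",w(d,c[0]/4+150,c[1]/4+120,0))
E
```

```text
[array([763.1,  48.5,  46. ]), array([765.9, -17.1,  46. ]), array([679.5, -23.7,  46. ]), array([673. ,  42.7,  46. ])] [720.375  12.6    46.   ]
btn [720.4  12.9  73. ]
near [666.2  86.4   0. ]
near [662.2 -74.4   0. ]
```

Call:
{"fn": "servo_tool", "kwargs": {
  "commands": [1.5,0,1.5,0,0.53,3,0,3,0,0.53,4,0,4.5,0,0.53,4.6,0,6,0,0.53,5.2,0,7,0,0.53,6.0,0,7,0,0.53,6.6,0,7,0,0.53,7.0,0,7,0,0.53,7.15,0,7,0,0.53,7.26,0,7,0,0.53]
}}

```text
clock: 12.38
eef_pos: [671.2, 7.4, 10.1]
tool_rot: [-3.141, 0.003, 0.071]
force: [-1.7, -0.2, -0.9]
width: 40.2
```

Call:
{"fn": "servo_tool", "kwargs": {
  "commands": [0,0,0,0,0.53,-0.4,0,0,0,0.53,-1.6,0,0,0,0.53,-2,0,-1,0,0.53,-2.5,0,-2.5,0,0.53,-3.5,0,-4,0,0.53,-5,0,-5.5,0,0.53,-6.5,0,-7,0,0.53,-7,0,-8,0,0.53,-7,0,-8,0,0.53]
}}

```text
clock: 13.22
eef_pos: [495.4, -5.7, 216.7]
tool_rot: [3.14, -0.004, 0.071]
force: [-0.3, -1.2, -0.8]
width: 40.0
```

```bash
python3 - <<'E'
from h import *
d=ctrl.get_image("side"); crop(d,"s9",200,340,130,250,5)
d=ctrl.get_image("top"); crop(d,"t9",150,350,120,240,4)
s=ctrl.read_state();print(s["eef_pos"],s["force"],s["clock"])
E
```

```text
[497.99010689  -5.54358546 214.91696622] [ 0.00386187 -0.72700397 -0.16007377] 13.3167
```

View pics/s9.png

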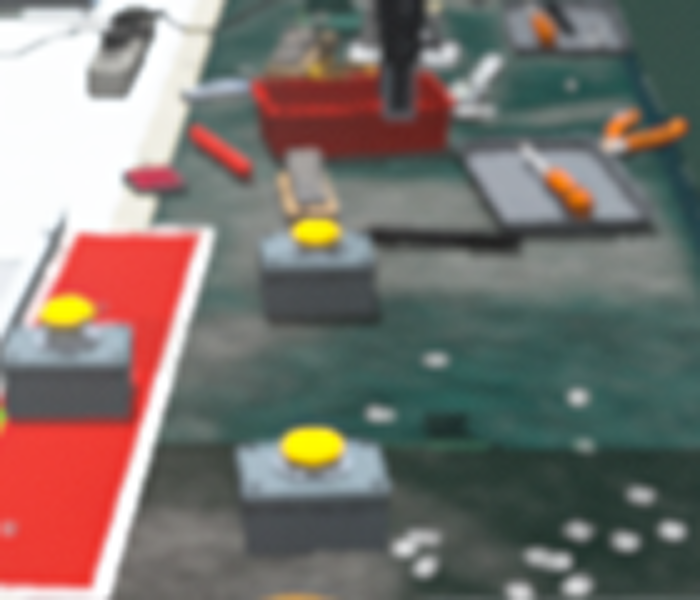

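View pics/t9.png

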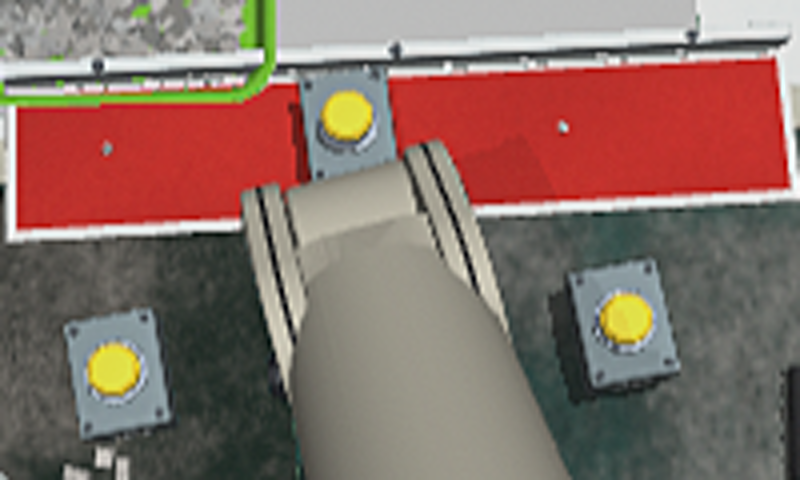

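```bash
python3 - <<'E'
from h import *
print(ctrl.finish_job())
E
```

```text
the job is handed in; nothing more can be done
None
```

The worn latch is in the middle box of the row, and that box now lies wholly within the red lane. I handed the job in at about 13.3 s on the clock.

- **Click test:** I pressed all three buttons to the hard stop before moving any box. Each stopped at about 63 mm with 20–24 N on the tool. The left and right buttons stayed down, about 14 px lower in the enlarged side view. The middle one sprang back up.
- **Slide:** I pushed the middle box along the bench with the two fingertips held low, with only a few newtons on the tool. After the first push the camera put its near corner only about 10 mm inside the lane edge, so I gave it one more push of 5–6 mm. Its centre is now at about x = 726 mm, y = 13 mm, turned about 4°. It sits about 15 mm inside both the near edge and the stop rail.
- **Last checks:** The left and right boxes stand where they were, with their buttons down. The other things I could see on the bench were unmoved, and the arm was clear of everything.
- **Disagreement and limits:** The top and wrist cameras differed by about 3 mm on where the lane's near edge lies, well within the margin. I worked out the final position from the push distance, because the arm hid the box's near end in the last top view. The side view shows its near edge clear of the white border.

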